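# Unlatch the trailer coupler and hold it raised off the ball

## Task

The cargo-trailer coupler with its short tongue stub is latched onto the ball of the ball mount standing on the bench. Pull its latch tab sideways against the spring, all the way towards the fixed grip plate, keep it pulled and lift the coupler straight up off the ball without wrenching it while it is still latched. Finish while holding it in the gripper, still and roughly level, with the socket about 10 cm above the ball, and leave the other things on the bench where they are.

Things in the scene. Friction and masses are not known exactly. Their poses are not given: they have to be found in the camera images.
- coupler: Loose trailer coupler with tongue stub, plain steel and aluminium, 0.45 to 0.7 kg. Origin: centre of its ball socket (on the ball when coupled). x runs back along the tongue, z up, y sideways. Round housing 55 mm across, top z = +24 mm, rim -6; behind it a 40 mm wide sleeve, top +24. On the sleeve stand two upright plates (points plate, tab) with a spring between; squeezed together they are the lifting handle.
- latch (a joint): Travel of the spring latch in metres: 0 = shut (jaw under the ball), 0.012 = pull tab fully drawn in coupler -y towards the fixed grip plate, jaw clear of the ball (clear from about 0.0105). The spring needs about 5 N to start, 12 N at full travel, and shuts the latch when let go.
- grip (a point): Where to squeeze, fingers closing along coupler y: coupler x = +36, y = -3, z = +50 mm, midway between the plates' outer faces once the latch is fully pulled (34 mm apart, 17 mm each side). While shut they are 46 mm apart: fixed plate 17 mm to -y, pull tab 29 mm to +y of this point. Keep fingertips above coupler z = +30 mm, clear of the latch's slide. Centre of mass lies below, at about x = +33.
- plate (a point): Outer (-y) face of the fixed grip plate, at coupler x = +36, y = -20, z = +50 mm. The plate is 30 mm long in x, 5 mm thick, its top at z = +68 mm. Below it the latch's slide, 20 mm wide, top at z = +28.5 mm, juts out to y = -36 mm, 12 mm farther when pulled.
- tab (a point): Outer (+y) face of the latch's pull tab, at coupler x = +36, y = +26 (shut) or +14 (fully pulled), z = +50 mm. The tab is an upright plate like the fixed one: 30 mm long in x, 5 mm thick, top at z = +68 mm.
- tongue_end (a point): Far end of the tongue stub, a 30 mm square aluminium tube: centre of its end face, at coupler x = +171, z = +7 mm. It rests in the notch of the mount's wooden saddle block, cheeks 10 mm high on both sides.
- ball_mount: The fixed ball mount: steel plate, pedestal and 40 mm ball on a pine board 270 x 120 x 18 mm, with a pine saddle block (114 mm high, cheeks 10 mm high) under the far end of the tongue. Origin on the table directly below the ball; x points along the board towards the saddle, like the coupled tongue; z up.
- ball (a point): Centre of the 40 mm steel ball of the mount, 112 mm above the table; it does not move, axes as ball_mount.
- wrench: Bystander: steel wrench, 160 mm, lying beside the mount's board. Leave it alone.
- glass_dish: Bystander: rectangular glass dish 150 x 105 x 57 mm of brass and zinc fasteners, beside the mount's board. Leave it alone.
- spare_ball: Bystander: a spare 40 mm hitch ball standing on its nut, 71 mm tall, on the table near the mount. Leave it alone.
- round_dish: Bystander: round clear dish, 100 mm across, 60 mm high, with fasteners. Leave it alone.
- hex_tray: Bystander: grey hexagonal tray, about 105 mm across, 42 mm high, with fasteners. Leave it alone.
- organiser: Bystander: clear compartment box 85 x 150 x 26 mm. Leave it alone.
- punch: Bystander: steel rod punch, 130 mm long, 10 mm thick, lying on the table beside the wrench. Leave it alone.
Things that resemble listed ones, but are neither listed nor needed, are in the scene too. What is shaped like the coupler but purple is not meant.

How it is judged:
By the outcome, as a careful person would: the job done as asked, in the order asked, and still so for the second after the job is handed in, while the arm keeps its last pose, push and grip.
It also fails if it takes over 32 s, if anything falls off the work surface, if the arm or the gripper's body presses on something with over 40 N, if the wrist force passes 120 N, or if a joint passes its speed limit or range.

## Robot

A 6-joint arm with a two-finger parallel gripper is mounted at the origin on the work surface. World frame = base frame: x ahead of the robot, y to its left, z up, the work surface at z = 0. Lengths are in mm, angles in rad, forces in N, time in s.
With the tool pointing down it reaches from about 300 to 775 mm from the base axis. Payload 14.6 kg.
Tool frame: the origin (TCP) lies where the fingers leave the gripper's body, on its centre line; the fingertips stand 97 mm ahead of it and the grasp point (between the pads) lies ahead of it (grip_depth is the z of the grasp point in the tool frame, in mm); z points along the fingers, y is the line along which they close (so a half turn about z gives the same grasp; the last joint's range is limited). The gripper opens to 94 mm and grips with 3 to 60 N. Pads are 16 mm wide; open, the fingers measure 119 mm over their backs; the gripper's body (75 mm by 177 mm) begins 78 mm behind the grasp point.
Start: joints at [1.185, 0.3, 1.521, -0, 1.321, -0.067], TCP at [172.382, 522.278, 302.646] pointing down, gripper open.
Joint ranges: [-3.03, 3.03], [-0.79, 2.21], [0.23, 2.52], [-1.04, 4.18], [0, 3.07], [-2.55, 2.55]. Speed limits (rad/s): [2.22, 2.22, 2.57, 3.14, 3.14, 3.14].

## Interface

Orientations are given as [roll, pitch, yaw] about the fixed x, y, z axes, in that order (R = Rz(yaw) Ry(pitch) Rx(roll)).
In Python, from cell import read_state, camera, sign_off, regions_of, spot_point, grip_depth gives the robot as it stands. The module is installed in compiled form; this text tells all that it offers.
- The arm moves only by the tool send_rows, never from a script. Its argument "series" is a list of rows, each a list of 3 entries, a list of its own where there are three numbers: the shift along the world's x, y, z in mm, then the turn about the world's z in degrees, then the closure, from -1 (fully open) to 1 (shut), so that 0 is half open. A call has 1 to 12 rows; each row shifts and turns the commanded pose from where the row before left it; what a row does not reach is not made up. A row lasts 1/10 s, in which the tool goes at most 50 mm and 8.59 degrees, less where a joint would pass 70% of its speed; a pose out of reach is approached as far as the arm can. A call is refused whole if a number of a shift passes 50 or a number of a turn 8.59, either way. A call with a gripper value outside its range is refused whole. The fingers move at their own pace and stop on an object; "squeeze" is the grip in N (left out, the last holds). Time passes only in rows, so rows that do not move let the fingers close. It gives the time, the measured TCP pose, the force, the opening and the grip force at its end, in the units of the state.
- read_state(): the state, without advancing time (a new reading comes with each control period).
- camera(name): name is "scene" or "top" or "wrist"; returns a dict with "color" (400x640x3 uint8, blue, green, red), "fx", "fy", "cx", "cy" (pixels), "dist" ([k1, k2, p1, p2, k3] as OpenCV has them; the pictures are not rectified), "camera_from_world" (4x4, takes a point from world to camera coordinates). Camera axes: x right, y down, z forward; pixel columns grow to the right and rows downward; lengths in mm; the calibration is good to about 2 mm. A picture is of the moment at which its call begins. There is no depth.
- sign_off(): hands the job in; it is judged then, once.
Trained networks look in a picture, given as the dict that the camera call returned (one of the last four; its "shot" number tells which), for a name from the list of things; names that differ only in an ending like _2 or _b are one class to them, and where a whole thing is asked for, a point or a joint stands for the part that bears it (a point fixed in the world has none). Each returns a list of dicts, best first, with "confidence" (0 to 1); they miss things now and then, are a little off and sometimes report something else, mostly with a low value. They report only what shows in the picture. A call takes as long as a camera call. They do not tell look-alikes from the thing itself.
- regions_of(thing, picture): "mask" (400x640 bool, what is visible of it).
- spot_point(thing, picture): "point" ([x, y, z] in mm, in the coordinates of the camera as it stood for that picture, good to about 4 mm: a listed point, or the origin of a listed thing).
The state is a dict: "clock": time; "joints": joint angles; "qd": joint speeds; "effort": joint torques, N m; "eef_pos": TCP position; "eef_rot": TCP orientation; "wrist_force": force on the tool from outside, world axes, zero at the start; "moment": the same for the moment, N m; "finger_gap": finger opening in mm; "finger_force": force on a finger pad.
Only numpy, scipy, OpenCV 4.12 (cv2) and the standard library are available. Lean on these libraries where they do the work, as an engineer would, in place of code of your own. Each camera call takes 0.05 s, during which the arm holds its last target. There are 200 camera calls.

## Working session

There is one attempt and no reset: what is moved stays moved. The work goes in short steps, Python scripts to look and compute and a tool call to move; the robot and the scene stay as the last step left them, time stands still between calls to the robot, and variables do not carry over. Pictures are saved under pics/ and viewed, at most 10 in all, crops included, and the job is handed in when it is done.

Besides the shell and the picture viewer there is one more tool, called after ">>>" as name(argument=value, ...), one argument or row to a line, values as JSON. send_rows: Moves the arm, as the interface text tells. Its arguments: {"type":"object","properties":{"series":{"type":"array"},"squeeze":{"type":"number"}},"required":["series"]}

```bash
mkdir -p pics
cat > h.py <<'E'
import numpy as np, cv2
from cell import *
def w(p,pic):
    T=np.linalg.inv(pic["camera_from_world"]); return (T@np.append(p,1))[:3]
def px(P,pic):
    M=np.array(pic["camera_from_world"]); K=np.array([[pic["fx"],0,pic["cx"]],[0,pic["fy"],pic["cy"]],[0,0,1.]])
    r,_=cv2.Rodrigues(M[:3,:3]); return cv2.projectPoints(np.float64(P).reshape(-1,1,3),r,M[:3,3],K,np.float64(pic["dist"]))[0].reshape(-1,2)
E
python3 - <<'E'
from h import *
s=read_state(); print({k:np.round(v,3).tolist() for k,v in s.items()}, grip_depth if not callable(grip_depth) else grip_depth())
ims=[]
for n in ("scene","top"):
    p=camera(n); ims.append(p["color"]); 
    for t in ("coupler","ball","grip","plate","tab","tongue_end","ball_mount"):
        for d in spot_point(t,p)[:3]:
            P=w(d["point"],p); print(n,t,round(d["confidence"],2),P.round(1),px(P,p).round()[0])
    cv2.imwrite(f"pics/{n}0.png",p["color"])
E
```

```text
{'clock': 0.0, 'joints': [1.185, 0.3, 1.522, -0.0, 1.321, -0.067], 'qd': [0.002, -0.001, -0.001, 0.001, 0.0, 0.001], 'effort': [0.001, -53.18, -35.274, 0.071, 0.024, -0.0], 'eef_pos': [172.344, 522.136, 302.096], 'eef_rot': [-3.14, -0.0, 2.823], 'wrist_force': [-0.754, 0.293, -0.256], 'moment': [0.02, 0.011, -0.04], 'finger_force': 0.0, 'finger_gap': 93.784} 78.39999999999999
scene coupler 0.93 [493.1  -7.6 109.7] [316. 199.]
scene coupler 0.92 [ 254.3 -128.6   27.2] [310. 146.]
scene ball 0.76 [492.9  -3.8 108.8] [317. 200.]
scene grip 0.91 [ 309.4 -147.    35.4] [298. 154.]
scene grip 0.87 [525.4 -20.9 158.8] [305. 196.]
scene grip 0.66 [492.   -3.7 109.6] [317. 199.]
scene plate 0.67 [ 315.6 -142.3   45.4] [298. 154.]
scene plate 0.61 [520.1 -37.7 159.5] [299. 192.]
scene tab 0.83 [ 314.2 -141.1   -0.9] [299. 164.]
scene tab 0.79 [537.5   6.9 163.5] [314. 202.]
scene tab 0.49 [521.5 -33.4 157.5] [301. 193.]
scene tongue_end 0.81 [ 326.8 -285.2   12.5] [256. 151.]
scene tongue_end 0.62 [658.2 -66.2 123.8] [264. 241.]
scene tongue_end 0.55 [493.3  -3.4 110.6] [317. 200.]
scene ball_mount 0.76 [ 4.933e+02 -3.200e+00 -4.000e-01] [317. 223.]
top coupler 0.94 [495.2  -2.1 114.4] [314. 207.]
top coupler 0.94 [ 249.8 -131.    29.5] [356. 285.]
top coupler 0.48 [ 452.1 -434.4   -1. ] [439. 223.]
top ball 0.88 [491.8  -3.9 109.9] [315. 208.]
top grip 0.82 [ 306.  -145.    32.3] [359. 267.]
top grip 0.65 [526.8 -21.  160.1] [321. 194.]
top plate 0.98 [524.5 -33.3 159.2] [325. 195.]
top plate 0.94 [ 309.3 -149.2   53.3] [361. 266.]
top tab 0.71 [ 313.2 -148.7    1.7] [359. 266.]
top tab 0.5 [535.6   5.  163.5] [312. 191.]
top tongue_end 0.81 [ 322.7 -286.6   14.3] [400. 261.]
top tongue_end 0.62 [653.  -65.8 118.7] [333. 159.]
top ball_mount 0.82 [490.2  -5.8   2.7] [315. 215.]
```

Run:
```python
import cv2
a=cv2.imread("pics/scene0.png")[100:290,210:430];b=cv2.imread("pics/top0.png")[110:310,260:480]
cv2.imwrite("pics/crop0.png",cv2.resize(a,(795,590),interpolation=2) if 0 else cv2.resize(a,None,fx=3,fy=3,interpolation=2))
```

```text
(no output)
```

View pics/crop0.png

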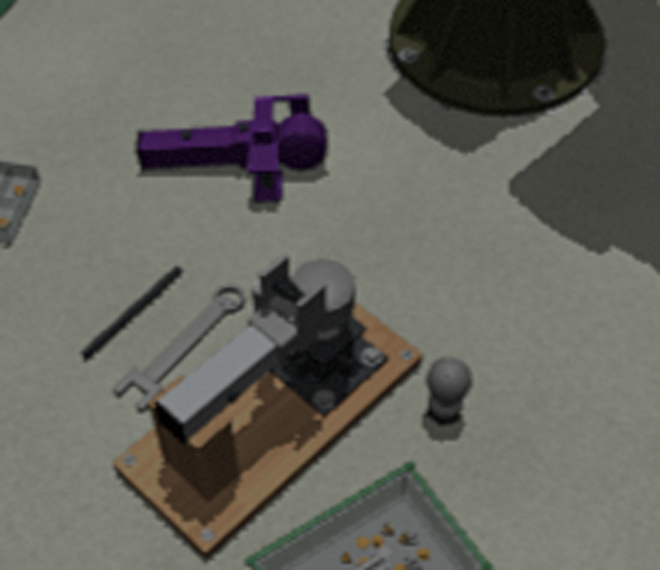

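View pics/top0.png

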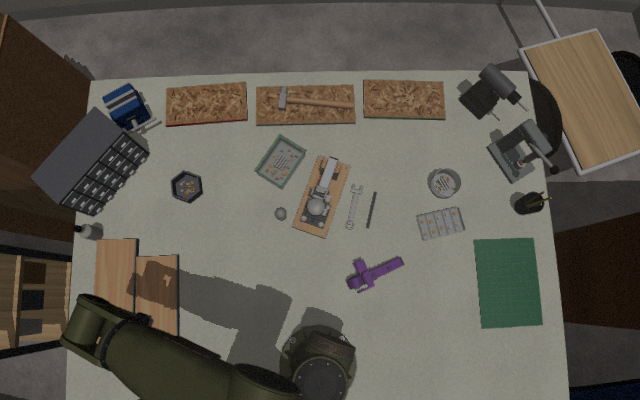

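Two couplers match. The grey one sits on the ball mount at scene (316,199), top (315,208). The purple one lies on the table at scene (300,148). The grey, latched one is meant, and the crop confirms this. Its yaw is about -20.8° and its grip is near (525,-20,162). I'll approach high.

>>> send_rows(
  series=[
    [[0,-10,10],-2.5,-1],
    [[20,-35,15],0,-1],
    [[25,-38,15],0,-1],
    [[25,-38,10],0,-1],
    [[25,-38,0],0,-1],
    [[25,-38,0],0,-1],
    [[25,-38,0],0,-1],
    [[25,-38,0],0,-1],
    [[25,-38,0],0,-1],
    [[25,-38,0],0,-1],
    [[25,-38,0],0,-1],
    [[25,-38,0],0,-1],
  ],
  squeeze=40,
)

```text
clock: 2.0
eef_pos: [443.0, 95.4, 352.9]
eef_rot: [3.141, 0.001, 2.779]
wrist_force: [0.2, 1.3, -0.1]
finger_gap: 94.0
finger_force: 0.0
```

Run:
```python
from h import *
s=read_state(); print(s["clock"],s["eef_pos"],s["eef_rot"])
```

```text
2.0 [443.0353636   95.4409726  352.93833797] [3.14122806e+00 6.28518029e-04 2.77904573e+00]
```

>>> send_rows(
  series=[
    [[27,-38,0],0,-1],
    [[27,-38,0],0,-1],
    [[28,-39,0],0,-1],
    [[0,0,0],0,-1],
    [[0,0,0],0,-1],
  ],
)

```text
clock: 2.5
eef_pos: [524.5, -18.3, 352.2]
eef_rot: [-3.141, -0.001, 2.778]
wrist_force: [-0.4, -0.0, -0.2]
finger_gap: 93.8
finger_force: 0.0
```

Run:
```python
from h import *
s=read_state(); print(s["clock"],s["eef_pos"],s["eef_rot"])
for n in ("wrist","top","wrist"):
    p=camera(n)
    for t in ("coupler","ball","grip","plate","tab","tongue_end"):
        for d in spot_point(t,p)[:2]:
            P=w(d["point"],p)
            if P[0]>450 and P[2]>80: print(n,t,round(d["confidence"],2),P.round(1),px(P,p).round()[0])
c=np.radians(-20.8);R=np.array([[np.cos(c),-np.sin(c),0],[np.sin(c),np.cos(c),0],[0,0,1]]);O=np.array([492.5,-4,112])
pts=[(x,y,68) for y in(-20,-15,21,26) for x in(21,51)]+[(171,-15,22),(171,15,22),(30,0,24)]
im=p["color"].copy()
for q in px([O+R@np.array(v) for v in pts],p): cv2.circle(im,tuple(int(round(v)) for v in q),2,(0,0,255),-1)
cv2.imwrite("pics/w0.png",np.vstack([im])); cv2.imwrite("pics/w0raw.png",p["color"])
```

```text
2.5 [524.46340318 -18.27499523 352.16513781] [-3.14142107e+00 -9.74741977e-04  2.77757223e+00]
wrist coupler 0.71 [490.9  -7.4 113.8] [314. 155.]
wrist grip 0.6 [527.5 -23.6 161.3] [311. 211.]
wrist plate 0.57 [519.9 -37.7 161.1] [292. 209.]
wrist tab 0.95 [537.1   8.7 166.7] [352. 210.]
wrist tongue_end 0.93 [658.2 -66.6 121.4] [318. 322.]
wrist coupler 0.85 [492.9  -4.3 110.7] [317. 156.]
wrist grip 0.96 [528.  -21.4 160.7] [313. 211.]
wrist plate 0.96 [522.8 -38.2 159.7] [292. 211.]
wrist tab 0.73 [540.2   4.5 163.4] [347. 214.]
wrist tongue_end 0.73 [655.  -69.3 120.7] [314. 319.]
```

View pics/w0.png

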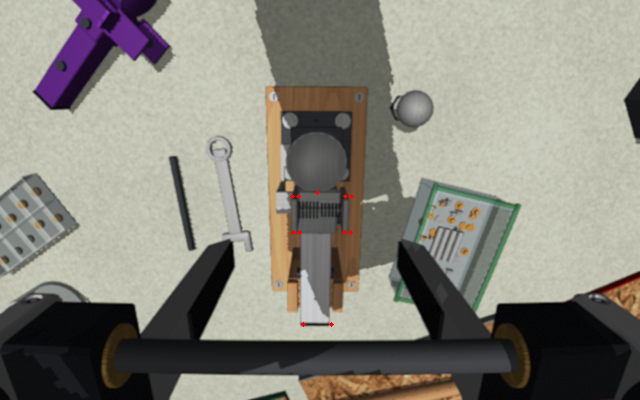

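The wrist view shows the grey coupler, with the housing at (317,160), the plates at (295,214) and (347,214), and the tongue end at (317,323). The predicted corners line up with it. I'll enlarge this to check the alignment more closely.

Run:
```python
import cv2
a=cv2.imread("pics/w0.png");b=cv2.imread("pics/w0raw.png")
cv2.imwrite("pics/w1.png",cv2.hconcat([cv2.resize(i[185:245,268:372],None,fx=3.8,fy=3.8,interpolation=2) for i in(b,a)]))
```

```text
(no output)
```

View pics/w1.png

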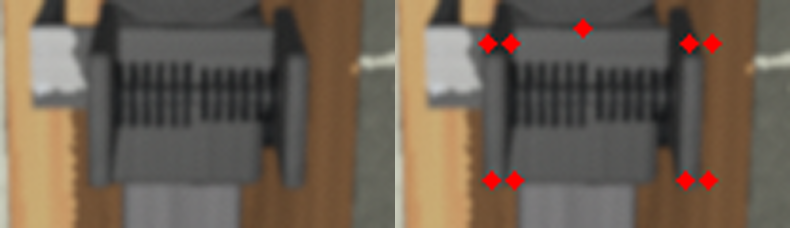

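>>> send_rows(
  series=[
    [[1.5,-3,-15],0,-1],
    [[0,0,-20],0,-1],
    [[0,0,-20],0,-1],
    [[0,0,-20],0,-1],
    [[0,0,-15],0,-1],
    [[0,0,-10],0,-1],
    [[0,0,-6],0,-1],
    [[0,0,0],0,-1],
    [[0,0,0],0,-1],
  ],
)

```text
clock: 4.45
eef_pos: [526.1, -20.7, 247.2]
eef_rot: [3.141, 0.001, 2.779]
wrist_force: [0.0, -0.0, 0.8]
finger_gap: 94.0
finger_force: 0.0
```

Run:
```python
from h import *
p=camera("wrist")
for t in ("grip","plate","tab"):
        for d in spot_point(t,p)[:2]:
            P=w(d["point"],p)
            if P[0]>450 and P[2]>80: print(t,round(d["confidence"],2),P.round(1),px(P,p).round()[0])
s=read_state(); print(s["eef_pos"],s["wrist_force"]); cv2.imwrite("pics/w2.png",p["color"])
```

```text
grip 0.83 [526.4 -25.2 162.4] [308. 266.]
plate 0.96 [523.2 -39.7 159.9] [282. 267.]
tab 0.8 [536.6  10.  162. ] [376. 260.]
[526.00087033 -20.73483863 247.15708179] [0.36021882 0.59009391 0.20646699]
```

View pics/w2.png

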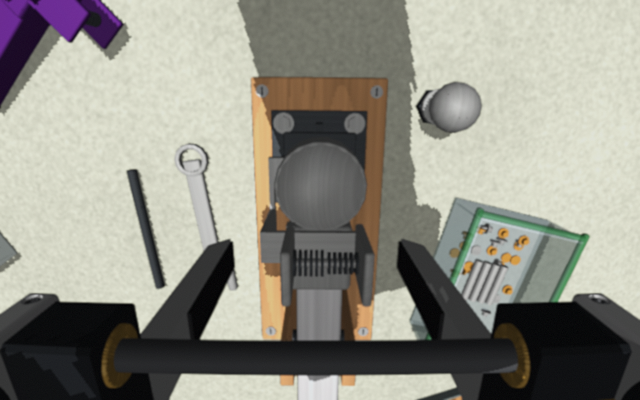

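The fingers straddle the plates: finger insides at columns 232 and 398, plates' outer faces at 282 and 372. The offset toward the tab is about 6 mm, as expected. Next I lower 3 mm and close slowly.

>>> send_rows(
  series=[
    [[0,0,-3],0,-0.6],
    [[0,0,0],0,-0.3],
    [[0,0,0],0,-0.15],
    [[0,0,0],0,0],
    [[0,0,0],0,0.1],
    [[0,0,0],0,0.2],
    [[0,0,0],0,0.2],
    [[0,0,0],0,0.2],
  ],
  squeeze=30,
)

```text
clock: 5.45
eef_pos: [526.0, -20.9, 243.9]
eef_rot: [-3.141, 0.001, 2.779]
wrist_force: [0.5, -1.8, 3.4]
finger_gap: 38.3
finger_force: 10.7
```

Both pads are already in contact at a 38 mm gap, so the hand sits about 2 mm too far to +y. I'll shift it along -y while closing.

>>> send_rows(
  series=[
    [[-0.3,-1,0],0,0.23],
    [[-0.4,-1,0],0,0.27],
    [[0,0,0],0,0.3],
    [[0,0,0],0,0.35],
    [[0,0,0],0,0.35],
  ],
  squeeze=35,
)

```text
clock: 5.95
eef_pos: [525.3, -22.8, 243.8]
eef_rot: [3.141, 0.0, 2.779]
wrist_force: [1.5, -0.6, 4.3]
finger_gap: 33.2
finger_force: 34.9
```

Run:
```python
from h import *
s=read_state(); print({k:np.round(s[k],3).tolist() for k in("clock","eef_pos","wrist_force","moment","finger_gap","finger_force")})
```

```text
{'clock': 5.95, 'eef_pos': [525.289, -22.775, 243.838], 'wrist_force': [1.455, -0.58, 4.314], 'moment': [0.146, -0.21, -0.158], 'finger_gap': 33.171, 'finger_force': 34.866}
```

The latch is fully drawn: gap about 33 mm, 35 N at the pads, little side force. I'll do a gentle test lift.

>>> send_rows(
  series=[
    [[0,0,0],0,0.6],
    [[0,0,0],0,0.6],
    [[0,0,1],0,0.6],
    [[0,0,1],0,0.6],
    [[0,0,1],0,0.6],
    [[0,0,0],0,0.6],
  ],
  squeeze=45,
)

```text
clock: 6.55
eef_pos: [525.0, -22.4, 245.7]
eef_rot: [3.141, -0.002, 2.779]
wrist_force: [4.2, 2.3, -8.0]
finger_gap: 33.0
finger_force: 44.8
```

>>> send_rows(
  series=[
    [[0,0,1.5],0,0.6],
    [[0,0,1.5],0,0.6],
    [[0,0,2],0,0.6],
    [[0,0,2],0,0.6],
    [[0,0,0],0,0.6],
  ],
)

```text
clock: 7.05
eef_pos: [524.9, -22.6, 253.1]
eef_rot: [-3.141, -0.002, 2.779]
wrist_force: [2.7, 1.6, -5.5]
finger_gap: 33.3
finger_force: 44.8
```

Run:
```python
from h import *
s=read_state(); print({k:np.round(s[k],3).tolist() for k in("clock","eef_pos","wrist_force","moment","finger_gap","finger_force")})
p=camera("scene");b=camera("wrist")
for p in(p,b):
  for t in("coupler","tongue_end"):
    for d in spot_point(t,p)[:2]: print(t,round(d["confidence"],2),w(d["point"],p).round(1))
```

```text
{'clock': 7.05, 'eef_pos': [524.89, -22.578, 253.134], 'wrist_force': [2.679, 1.622, -5.539], 'moment': [0.498, -0.356, -0.154], 'finger_gap': 33.254, 'finger_force': 44.779}
coupler 0.81 [490.4  -7.1 118.8]
tongue_end 0.95 [658.6 -66.2 131.6]
tongue_end 0.6 [ 326.9 -284.5   12.1]
coupler 0.6 [490.7  -6.7 123.1]
tongue_end 0.77 [654.4 -72.3 129.1]
```

It rises freely, with a 5.5 N load matching the coupler's weight. I'll lift it to 10 cm.

>>> send_rows(
  series=[
    [[0,0,3],0,0.6],
    [[0,0,5],0,0.6],
    [[0,0,8],0,0.6],
    [[0,0,12],0,0.6],
    [[0,0,14],0,0.6],
    [[0,0,14],0,0.6],
    [[0,0,13],0,0.6],
    [[0,0,10],0,0.6],
    [[0,0,7],0,0.6],
    [[0,0,4],0,0.6],
    [[0,0,1],0,0.6],
    [[0,0,0],0,0.6],
  ],
)

```text
clock: 8.55
eef_pos: [525.1, -22.7, 344.3]
eef_rot: [-3.141, -0.001, 2.779]
wrist_force: [-0.6, 0.0, -5.5]
finger_gap: 32.7
finger_force: 44.8
```

>>> send_rows(
  series=[
    [[0,0,0],0,0.6],
    [[0,0,0],0,0.6],
    [[0,0,0],0,0.6],
    [[0,0,0],0,0.6],
    [[0,0,0],0,0.6],
  ],
)

```text
clock: 9.05
eef_pos: [525.2, -22.7, 344.6]
eef_rot: [-3.142, 0.0, 2.779]
wrist_force: [0.2, -0.1, -5.5]
finger_gap: 33.2
finger_force: 44.8
```

Run:
```python
from h import *
s=read_state(); print({k:np.round(s[k],3).tolist() for k in("clock","eef_pos","wrist_force","moment","finger_gap","finger_force")})
a=camera("scene");b=camera("wrist")
for p in(a,b):
  for t in("coupler","tongue_end","ball"):
    for d in spot_point(t,p)[:2]: print(t,round(d["confidence"],2),w(d["point"],p).round(1))
cv2.imwrite("pics/f.png",cv2.resize(a["color"][100:290,210:430],None,fx=3,fy=3,interpolation=2))
```

```text
{'clock': 9.05, 'eef_pos': [525.185, -22.721, 344.638], 'wrist_force': [0.195, -0.067, -5.476], 'moment': [-0.005, 0.007, 0.008], 'finger_gap': 33.184, 'finger_force': 44.759}
coupler 0.81 [492.   -5.7 216.6]
coupler 0.22 [ 518.6 -133.8    3.3]
tongue_end 0.86 [656.3 -61.2 223.7]
tongue_end 0.73 [ 327.6 -285.7   16.8]
ball 0.77 [ 4.962e+02 -4.000e-01  1.083e+02]
coupler 0.63 [492.   -9.1 212. ]
tongue_end 0.83 [659.5 -73.3 219.4]
tongue_end 0.61 [ 329.8 -289.6   15.1]
```

View pics/f.png

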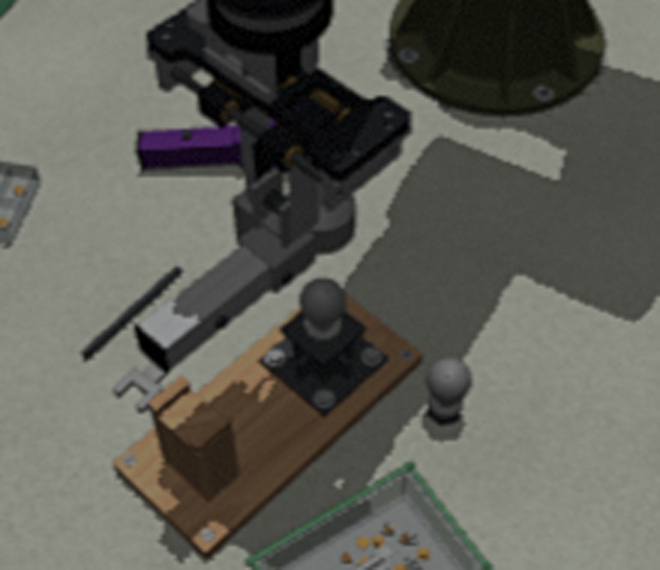

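The coupler is level in the gripper at crop (260,270), about 10 cm above the bare ball at (322,300). The bystanders in view haven't moved.

```bash
python3 -c "
from cell import *
print(sign_off())"
```

```text
the job is handed in; nothing more can be done
None
```

I pulled the latch fully, lifted the coupler straight off the ball and handed the job in with it held still and level, its socket about 10 cm above the ball, at about 9 s on the robot's clock; I touched nothing else on the bench.

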